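Brake lever stop check on a trolley push bar

ROBOT

A 7-joint arm with a two-finger parallel gripper is mounted at the origin on the work surface. World frame = base frame: x ahead of the robot, y to its left, z up, the work surface at z = 0. Lengths are in m, angles in rad, forces in N, time in s.
With the tool pointing down it reaches from about 0.35 to 0.775 m from the base axis. Payload 3.1 kg.
Tool frame: the origin (TCP) lies at the centre of the arm's flange, where the gripper is bolted on; the fingertips stand 173 mm ahead of it and the grasp point (between the pads) lies 155 mm ahead of it; z points along the fingers, y is the direction in which the jaws open and shut (so a half turn about z gives the same grasp; the last joint's range is limited). The gripper opens to 85 mm and grips with 20 to 120 N. Pads are 22 mm wide; open, the fingers measure 114 mm over their backs; the gripper's body (76 mm by 85 mm) begins 54 mm behind the grasp point. The pads swing forward as they close: fully open they stand 13 mm farther back than shut.
Start: joints at [-1.284, 0.311, 0.014, 1.512, -0.004, 1.319, -0.027], TCP at [0.178, 0.521, 0.405] pointing down, gripper open.
Joint ranges: [-2.7, 2.7], [-0.3, 1.91], [-1.27, 1.3], [0.12, 2.57], [-1.44, 4.58], [0.2, 2.03], [-3.05, 3.05]. Speed limits (rad/s): [2.79, 2.79, 3.14, 3.14, 3.14, 3.14, 3.14].

INTERFACE

Orientations are given as a rotation vector (axis times angle).
In Python, from station import sense, imaging, arm gives the robot as it stands. The module is installed in compiled form; this text tells all that it offers.
- The arm moves only by the shell command python3 -m pendant 'ROWS' [OPENING] [FORCE]. ROWS is JSON, a list of rows, each a list of 6 numbers: the shift along the tool's x, y, z in cm, then the turn, a rotation vector about the tool's x, y, z in rad. In form: [[x, y, z, wx, wy, wz], ...]. A call has 1 to 12 rows; each row is the pose to reach, as a shift and turn from the pose commanded when the call began, along the tool's axes at that moment; what a row does not reach only later rows make up. A row lasts 1/8 s, in which the tool goes at most 62.5 mm and 10.7 degrees, less where a joint would pass 70% of its speed; a pose out of reach is approached as far as the arm can. A call with a gripper value outside its range is refused whole. OPENING is the opening, from -1 (shut) to 1 (fully open), set as the call begins (- or left out, the last holds). The fingers move at their own pace and stop on an object; FORCE is the grip in N (left out, the last holds). Time passes only in rows, so rows that repeat a pose let the fingers close. It gives the time, the measured TCP pose, the force and the opening at its end, in the units of the state.
- sense(): the state, without advancing time (a new reading comes with each control period).
- imaging.grab_frame(name): name is "scene" or "top" or "wrist"; returns a dict with "image" (384x512x3 uint8, red, green, blue), "intrinsics" (3x3 intrinsics, pixels), "dist" ([k1, k2, p1, p2, k3] as OpenCV has them; the pictures are not rectified), "world_to_cam" (4x4, takes a point from world to camera coordinates). Camera axes: x right, y up, looking along -z (the intrinsics and any distortion apply to the point x, -y, -z); pixel columns grow to the right and rows downward; lengths in m; the calibration is good to about 2 mm. A picture is of the moment at which its call begins. There is no depth.
- arm.job_done(): hands the job in, once; it reports no verdict.
The state is a dict: "time": time; "joints": joint angles; "dq": joint speeds; "tau": joint torques, N m; "tool_pos": TCP position; "eef_rot": TCP orientation; "ft_force": force on the tool from outside, world axes, zero at the start; "ft_torque": the same for the moment, N m; "gripper_width": finger opening in m.
Only numpy, scipy, OpenCV 4.12 (cv2) and the standard library are available. Lean on these libraries where they do the work, as an engineer would, in place of code of your own. Each camera call takes 0.05 s, during which the arm holds its last target.

TASK

Check the red brake lever on the bench rig: with the outside of the fingers, press it in towards the bar from its outer side until it comes up against its stop, short of the bar, keep it there for about two seconds, then let it spring all the way back out. Then press the green button fully down to log the pass, and come away. Do not grip the lever, touch the bar, force the lever hard past its stop, press the red button or disturb the other things on the bench.

Things in the scene. Friction and masses are not known exactly. Their poses are not given: they have to be found in the camera images.
- rig: Fixed bench rig: base plate 150 x 300 x 12 mm, two uprights (y +125 and -125 mm, 118 mm high) carrying a bar along the rig's y axis at x 0, z 100 mm, with a black rubber grip 32 mm in diameter from y -112 to +48 mm. Origin: centre of the plate's underside, on the bench. The lever lies on the -x side of the bar and is pressed towards the rig's +x; its pivot is near the +y end
- lever_pivot (a point): the vertical pivot axis of the red lever at mid-height of the blade; fixed in the rig at x -45, y +80, z 100 mm. The pivot lugs around it reach 119 mm high
- lever_face (a point): the point to press: on the outer face of the red lever blade, 115 mm from the pivot along the blade, at mid-height (100 mm above the bench). Moves with the lever. Its +x is the way to press, square into the outer face; +y runs along the blade to the pivot; z up. The blade is 10 mm thick (pivot axis 5 mm behind the outer face), 20 mm tall, with a 22 mm ball at its end 160 mm from the pivot
- brake_lever (a joint): lever angle, rad: 0 = fully out (blade splayed 0.36 rad from the bar's direction), grows as it is pressed in (counter-clockwise seen from above), hard stop at 0.30, where lever_face has moved 34 mm and over 20 mm of gap is left to the bar. A spring returns it: about 3 N at lever_face to start it, 8.5 N just before the stop; at the stop the force rises steeply
- green_button_top (a point): centre of the top of the green push button, 32 mm in diameter, pressed straight down; it stands on a grey box 70 x 70 x 40 mm on a pale plate 120 x 240 mm. Green and red may be either way round and the plate may be left or right of the rig
- green_button (a joint): green button travel, m: 0 = up, 0.006 = fully down (about 5 N); springs back
- red_button_top (a point): centre of the top of the red push button, the same in size, about 110 mm from the green one; leave alone
- red_button (a joint): red button travel, m: 0 = up, 0.006 = fully down; leave alone
- wrench: loose spanner lying flat, 170 mm long, about 10 mm thick, origin at its middle underneath; leave alone
- bottle: loose white bottle with a red cap, 56 mm in diameter, 150 mm tall, origin at the centre of its base; leave alone
- crate: loose teal open crate 150 x 110 x 70 mm, origin at the centre of its underside; leave alone
- jar: loose amber jar with a steel lid, 64 mm in diameter, 70 mm tall, origin at the centre of its base; leave alone
- push_bar: the bar, fixed in the rig: steel tube 25 mm in diameter with a black rubber grip 32 mm in diameter and 160 mm long; origin on the tube's axis half-way along the grip, 100 mm above the bench; y along the bar. Not to be touched

How it is judged:
On the way, in this order (a step that is already met when the one before it is completed fails the run):
1. the lever is pressed in to its stop (0.28 rad or more) by the fingers on its outer side, and kept there for a second (value of joint brake_lever above 0.28 rad and contact force between the fingers and brake_lever above 2 N and x of the grasp point in the frame of lever_face below 0 m), for 1 s.
2. the lever is let all the way back out (under 0.03 rad) (value of joint brake_lever below 0.03 rad), for 0.2 s.
3. the green button is pressed down (4.5 mm or more) by the fingers, with the lever out (value of joint green_button above 0.0045 m and value of joint brake_lever below 0.03 rad and contact force between the fingers and green_button above 1 N), for 0.05 s.
At the end, for the whole second after the job is handed in: The lever is fully out again (under 0.03 rad), both buttons are up (under 1.5 mm), and the wrench, bottle, crate and jar are within 15 mm of where they stood (value of joint brake_lever below 0.03 rad and value of joint each of green_button, red_button below 0.0015 m and distance of each of wrench, bottle, crate, jar from where it was at the start of the episode below 0.015 m); the robot touches nothing.
It fails at once if the lever is gripped or worked from its inner side: the fingers touch it with the grasp point inside its outer face (contact force between the fingers and brake_lever above 1 N and x of the grasp point in the frame of lever_face above 0.001 m).
It fails at once if the lever is forced (over 45 N) (contact force between anything else and brake_lever above 45 N).
It fails at once if the robot pushes on the bar (over 3 N) (contact force between any of the fingers, the arm and push_bar above 3 N).
It fails at once if the red button is pressed (over 2 mm) (value of joint red_button above 0.002 m).
It fails at once if a bystander is moved or lifted more than 15 mm (distance of any of wrench, bottle, crate, jar from where it was at the start of the episode above 0.015 m).
It also fails if it takes over 54 s, if anything falls off the work surface, if the arm or the gripper's body presses on something with over 40 N, if the wrist force passes 120 N, or if a joint passes its speed limit or range.

## Working session

There is one attempt and no reset: what is moved stays moved. The work goes in short steps, Python scripts to look and compute and a shell command to move; the robot and the scene stay as the last step left them, time stands still between calls to the robot, and variables do not carry over. Pictures are saved under pics/ and viewed, and the job is handed in when it is done.

```bash
mkdir -p pics; cat > h.py <<'E'
import numpy as np, cv2
from station import sense, imaging, arm
def grab(n,f=None):
    d=imaging.grab_frame(n)
    if f: cv2.imwrite('pics/'+f,cv2.cvtColor(d['image'],cv2.COLOR_RGB2BGR))
    np.savez('%s.npz'%n,**{k:np.array(d[k]) for k in d})
    return d
def load(n): return dict(np.load('%s.npz'%n))
def ray(d,u,v):
    p=cv2.undistortPoints(np.array([[[u,v]]],float),np.array(d['intrinsics']),np.array(d['dist'],float))[0,0]
    T=np.array(d['world_to_cam']);R=T[:3,:3]
    c=-R.T@T[:3,3]; r=R.T@np.array([p[0],-p[1],-1.]); return c,r/np.linalg.norm(r)
def onz(d,u,v,z):
    c,r=ray(d,u,v); return c+r*(z-c[2])/r[2]
def proj(d,P):
    T=np.array(d['world_to_cam']);q=T[:3,:3]@np.array(P)+T[:3,3]
    return cv2.projectPoints(np.array([[q[0],-q[1],-q[2]]]),np.zeros(3),np.zeros(3),np.array(d['intrinsics']),np.array(d['dist'],float))[0].ravel()
E
python3 - <<'E'
from h import *
s=sense();print(s)
for n in ['scene','top','wrist']:
    d=grab(n,n+'0.png'); T=d['world_to_cam'];print(n,-T[:3,:3].T@T[:3,3])
E
```

```text
{'time': 0.0, 'joints': array([-1.28371349,  0.3117512 ,  0.01397937,  1.51306678, -0.00437595,
        1.31921915, -0.02716577]), 'dq': array([ 0.0008578 , -0.00088554,  0.00116697, -0.00082547,  0.00028451,
        0.00143907, -0.00102299]), 'tau': array([-1.95657672e-04, -3.79921782e+01,  1.45965368e-01, -2.30590439e+01,
        1.22198928e-02,  1.33517789e-02,  1.12072144e-05]), 'tool_pos': array([0.17745718, 0.52024288, 0.40360263]), 'eef_rot': array([-0.51388206, -3.09899445,  0.00376647]), 'ft_force': array([-0.51842153, -0.16559588,  0.98237263]), 'ft_torque': array([-0.02836305, -0.00141165, -0.01192827]), 'gripper_width': 0.08534463138389682}
scene [ 0.9748176  -0.66414875  1.14963867]
top [ 5.32194078e-01 -9.12705752e-04  1.29296958e+00]
wrist [0.10932543 0.54364739 0.37423531]
```

View pics/scene0.png

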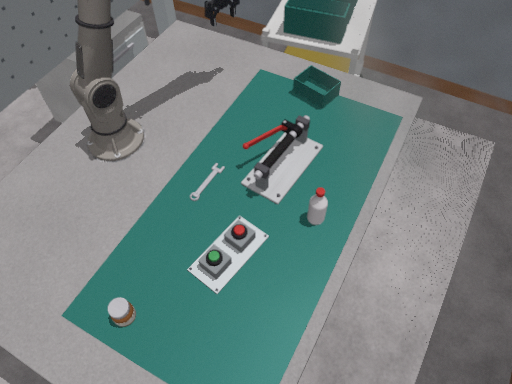

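View pics/top0.png

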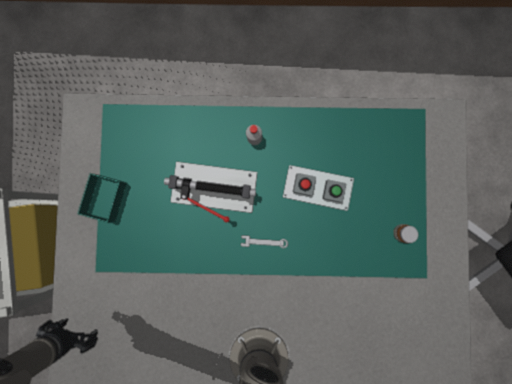

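The top view has world +x up and +y to the left. The rig plate is near (215,187), the lever runs from (188,200) to its ball at (228,219), green is at (336,191) and red at (305,184). The wrench is near (265,242) and the bottle near (254,133). Next I'll measure these.

```bash
python3 - <<'E'
from h import *
d=load('top');im=d['image'];hsv=cv2.cvtColor(im,cv2.COLOR_RGB2HSV)
cv2.imwrite('pics/topz.png',cv2.cvtColor(cv2.resize(im[150:260,150:370],None,fx=3.6,fy=3.6,interpolation=cv2.INTER_CUBIC),cv2.COLOR_RGB2BGR))
def blobs(d,name,m,z,mn=15):
    n,l,st,c=cv2.connectedComponentsWithStats(m.astype(np.uint8))
    for i in range(1,n):
        if st[i,4]>=mn: print(name,st[i],c[i].round(1),onz(d,*c[i],z).round(4))
for n in ['top','scene']:
    d=load(n);im=d['image'];hsv=cv2.cvtColor(im,cv2.COLOR_RGB2HSV);H,S,V=[hsv[...,i].astype(int) for i in range(3)]
    print(n)
    blobs(d,'red',((H<6)|(H>174))&(S>150)&(V>70),.1)
    blobs(d,'green',(H>50)&(H<75)&(S>130)&(V>70),.055)
    m=(S<40)&(V>150)
    blobs(d,'white',m,.012,200)
d=load('top');hsv=cv2.cvtColor(d['image'],cv2.COLOR_RGB2HSV)
m=((hsv[...,1]<50)&(hsv[...,2]>120)).astype(np.uint8)
m[:, :165]=0;m[:,262:]=0;m[:150]=0;m[222:]=0
cs,_=cv2.findContours(m,0,2);c=np.vstack([k for k in cs if cv2.contourArea(k)>30])
b=cv2.boxPoints(cv2.minAreaRect(c));print(b)
for p in b: print(onz(d,*p,.012))
E
```

```text
top
red [251 126   6   7  34] [253.3 129. ] [0.8009 0.0307 0.1   ]
red [301 179   9  10  70] [305.1 183.7] [ 0.6159 -0.149   0.1   ]
red [187 198  42  24  99] [210.5 210.7] [0.5186 0.1703 0.1   ]
white [ 175  162   82   27 1221] [215.1 174.2] [0.6511 0.1694 0.012 ]
white [ 283  166   70   43 1158] [316.7 186.3] [ 0.6132 -0.2021  0.012 ]
white [199 195  53  17 502] [224.5 203.2] [0.5459 0.1327 0.012 ]
white [  0 199  12 109 666] [  3.9 261.1] [0.3247 0.9191 0.012 ]
white [  9 200  49   7 203] [ 30.4 202. ] [0.538  0.8374 0.012 ]
scene
red [243 125  44  24 207] [264.2 135.9] [0.5284 0.185  0.1   ]
red [316 188   9   9  60] [319.8 191.8] [0.7849 0.06   0.1   ]
red [234 225  11  10  92] [238.8 229.5] [ 0.6314 -0.1684  0.1   ]
white [ 262    0  115   55 1809] [330.5  27.6] [0.4497 0.9989 0.012 ]
white [    0    21   362   363 42576] [104.2 193.5] [ 0.1361 -0.2179  0.012 ]
white [359  81  54  35 887] [386.7  98.4] [0.8268 0.6565 0.012 ]
white [  280   123   192   261 17620] [391.2 261.6] [ 1.0561 -0.0131  0.012 ]
white [ 260  138   63   65 1518] [290.6 169.3] [0.6432 0.1611 0.012 ]
white [190 163  35  37 226] [206.5 181. ] [ 0.4132 -0.0148  0.012 ]
white [ 187  216   82   78 1543] [229.1 256. ] [ 0.6219 -0.2192  0.012 ]
white [108 297  20  21 320] [117.6 307. ] [ 0.425 -0.503  0.012]
white [298 354  22  30 250] [309.1 372.8] [ 0.9682 -0.4082  0.012 ]
[[169.73233 202.05203]
 [175.11337 160.7974 ]
 [257.53717 171.54831]
 [252.15613 212.80295]]
[0.54655784 0.33217368 0.012     ]
[0.69801278 0.31739    0.012     ]
[0.66364638 0.01443125 0.012     ]
[0.51279911 0.03126811 0.012     ]
```

View pics/topz.png

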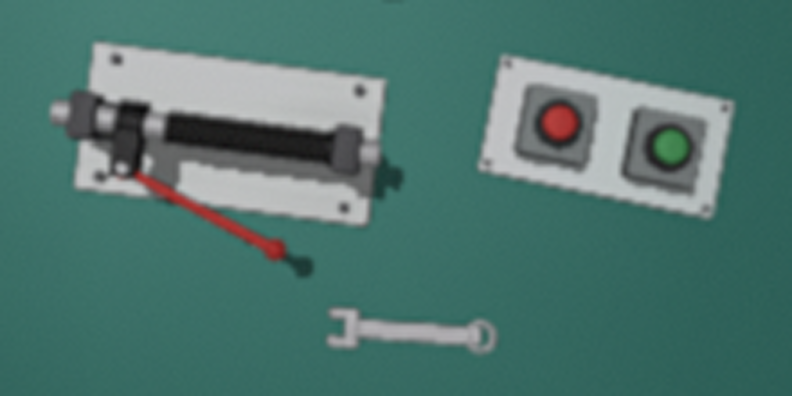

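```bash
python3 - <<'E'
from h import *
def tri(a,b):
    (c1,r1),(c2,r2)=a,b
    A=np.stack([r1,-r2],1);t=np.linalg.lstsq(A,c2-c1,rcond=None)[0]
    p,q=c1+t[0]*r1,c2+t[1]*r2;return ((p+q)/2).round(4),np.linalg.norm(p-q).round(4)
dt,ds=load('top'),load('scene')
for n,d in (('top',dt),('scene',ds)):
    hsv=cv2.cvtColor(d['image'],cv2.COLOR_RGB2HSV).astype(int);H,S,V=hsv[...,0],hsv[...,1],hsv[...,2]
    red=((H<7)|(H>173))&(S>130)&(V>60)
    box=(slice(190,230),slice(180,235)) if n=='top' else (slice(115,155),slice(235,300))
    ys,xs=np.nonzero(red[box]);ys=ys+box[0].start;xs=xs+box[1].start
    pts=np.array([onz(d,x,y,.1)[:2] for x,y in zip(xs,ys)])
    piv=np.array([.569,.258]);u=piv-pts.mean(0)
    # fit
    vx,vy,x0,y0=cv2.fitLine(pts.astype(np.float32),cv2.DIST_HUBER,0,.01,.001).ravel()
    print(n,'dir',vx,vy,'thru',x0,y0,'rng',pts.min(0),pts.max(0))
    t=(pts-[x0,y0])@[vx,vy];print('t',t.min(),t.max(), [x0+vx*t.min(),y0+vy*t.min()],[x0+vx*t.max(),y0+vy*t.max()])
    if n=='top': print('off of pivot from line', (piv-[x0,y0])@[-vy,vx])
    g=(H>45)&(H<78)&(S>110)&(V>60)
    k,l,st,c=cv2.connectedComponentsWithStats(g.astype(np.uint8))
    print([ (st[i].tolist(),c[i].round(1).tolist()) for i in range(1,k) if 40<st[i,4]<300])
yaw=-.11
def rig(p): c,s=np.cos(yaw),np.sin(yaw);return np.array([.6053+c*p[0]-s*p[1],.1738+s*p[0]+c*p[1],p[2]])
B=[-45-160*np.sin(.36),80-160*np.cos(.36)]
print('ball pred',rig([B[0]/1e3,B[1]/1e3,.1]),proj(dt,rig([B[0]/1e3,B[1]/1e3,.1])),proj(ds,rig([B[0]/1e3,B[1]/1e3,.1])))
for p in [(0,-.125,.118),(0,.125,.118),(-.045,.08,.119)]:print(proj(dt,rig(p)),proj(ds,rig(p)))
print('red btn',tri(ray(dt,305.1,183.7),ray(ds,238.8,229.5)))
for n,d,b in (('top',dt,(150,260,150,370)),('scene',ds,(110,290,180,340))):
    im=d['image'][b[0]:b[1],b[2]:b[3]];cv2.imwrite('pics/z_%s.png'%n,cv2.cvtColor(cv2.resize(im,None,fx=3.3,fy=3.3,interpolation=cv2.INTER_CUBIC),cv2.COLOR_RGB2BGR))
E
```

```text
top dir 0.45539021 0.8902919 thru 0.52001876 0.17289586 rng [0.4848778  0.11025224] [0.56038533 0.25114779]
t -0.0701593998400941 0.08802266563978386 [np.float64(0.4880688522177762), np.float64(0.11043351621392092)] [np.float64(0.5601034170131542), np.float64(0.2512617324619596)]
off of pivot from line -0.004852014928710083
[([332, 186, 9, 9, 69], [336.1, 190.2])]
scene dir 0.4687869 0.88331133 thru 0.5275787 0.18406937 rng [0.48293153 0.1067018 ] [0.57986566 0.25948094]
t -0.0842397927667252 0.08590234619134025 [np.float64(0.4880882005999723), np.float64(0.10965940176812124)] [np.float64(0.5678486056775912), np.float64(0.25994788103665695)]
[([208, 251, 12, 11, 100], [213.4, 255.8])]
ball pred [0.49689243 0.11560559 0.1       ] [226.47625497 217.45764593] [245.96545148 146.44378671]
[246.33382641 189.56833627] [261.96314305 167.44640576]
[172.41336847 180.1056942 ] [303.02085182 119.58774967]
[183.75836034 195.10639939] [284.83813593 121.99827843]
red btn (array([ 0.6192, -0.1526,  0.0654]), np.float64(0.002))
```

View pics/z_scene.png

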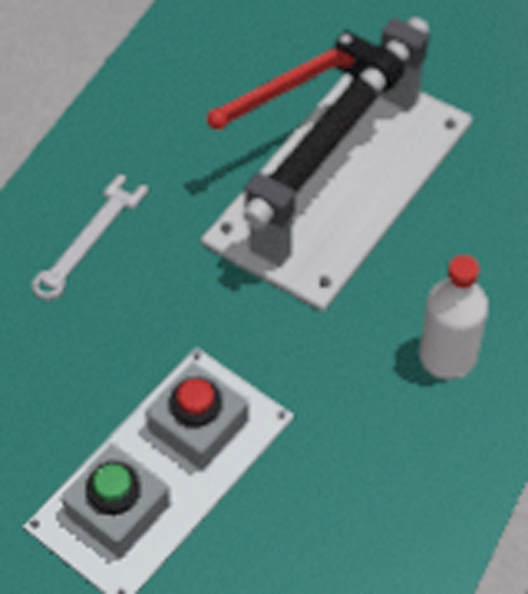

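```bash
python3 -m pendant '[[-2,-1.2,0,0,0,0],[-6,-3.5,0,0,0,0],[-11,-6.4,0,0,0,0],[-16,-9.4,0,0,0,0],[-21,-12.3,0,0,0,0],[-26,-15.2,0,0,0,0],[-31,-18.1,0,0,0,0],[-35,-20.5,0,0,0,0],[-38,-22.2,0,0,0,0],[-39,-22.8,0,0,0,0],[-39,-22.8,0,0,0,0]]' -1
python3 - <<'E'
from h import *
from scipy.spatial.transform import Rotation as Ro
s=sense();R=Ro.from_rotvec(s['eef_rot']).as_matrix();print(R.round(3),s['tool_pos'],s['ft_force'],s['gripper_width'],s['joints'].round(2))
def tri(a,b):
    (c1,r1),(c2,r2)=a,b
    t=np.linalg.lstsq(np.stack([r1,-r2],1),c2-c1,rcond=None)[0]
    p,q=c1+t[0]*r1,c2+t[1]*r2;return ((p+q)/2).round(4),np.linalg.norm(p-q).round(4)
dt,ds=load('top'),load('scene')
print('green',tri(ray(dt,336.1,190.2),ray(ds,213.4,255.8)),onz(dt,336.1,190.2,.06),onz(ds,213.4,255.8,.06))
print('ball',tri(ray(dt,226.9,218.9),ray(ds,245.8,145.8)))
grab('wrist','w1.png');grab('scene','s1.png')
E
```

```text
time: 1.52
tool_pos: [0.4729, 0.1791, 0.4044]
eef_rot: [-0.515, -3.098, -0.0]
ft_force: [-0.6, 1.0, -0.3]
gripper_width: 0.0004
[[-0.946  0.323 -0.001]
 [ 0.323  0.946  0.   ]
 [ 0.001 -0.    -1.   ]] [0.47287623 0.17909146 0.40439629] [-0.58620049  1.02334981 -0.2527382 ] 0.00035625482531175527 [-0.66  0.22  0.33  1.64 -0.07  1.29  0.92]
green (array([ 0.598 , -0.2609,  0.0657]), np.float64(0.0013)) [ 0.59779329 -0.26246503  0.06      ] [ 0.59658358 -0.2584556   0.06      ]
ball (array([0.494 , 0.1151, 0.1019]), np.float64(0.0045))
```

View pics/w1.png

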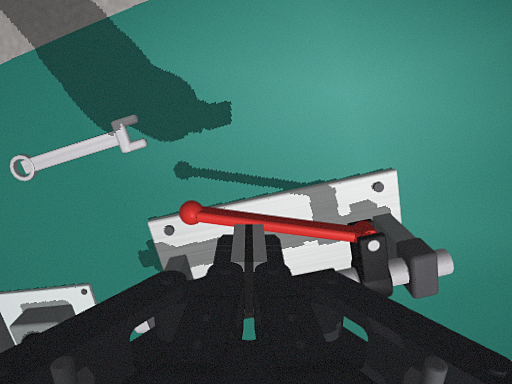

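View pics/s1.png

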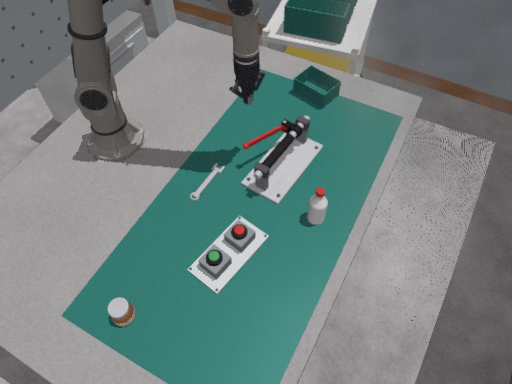

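The wrist view shows the ball at (191,212), the blade running to the lug at (370,235), and the fingers shut. I'll use it to refine the outer face line.

```bash
python3 - <<'E'
from h import *
d=load('wrist')
hsv=cv2.cvtColor(d['image'],cv2.COLOR_RGB2HSV).astype(int);H,S,V=hsv[...,0],hsv[...,1],hsv[...,2]
red=(((H<7)|(H>173))&(S>130)&(V>60))
print('ball',onz(d,191,212,.1))
# blade upper-image edge = outer side
E=[]
for c in range(215,345,10):
    r=np.nonzero(red[150:270,c])[0]+150
    E.append([*onz(d,c,r.min(),.09)[:2],*onz(d,c,r.min(),.11)[:2]]); 
E=np.array(E);u=np.array([-.4526,-.892]);n=np.array([.892,-.4526]);piv=np.array([.569,.258])
for e in E: print(((e[:2]-piv)@u).round(4),((e[:2]-piv)@n).round(4),((e[2:]-piv)@n).round(4))
E
```

```text
ball [0.49227006 0.1181514  0.1       ]
0.1392 -0.008 -0.016
0.1298 -0.0073 -0.0154
0.1205 -0.0077 -0.0156
0.1111 -0.007 -0.015
0.1018 -0.0073 -0.0153
0.0925 -0.0076 -0.0156
0.083 -0.0069 -0.015
0.0736 -0.0072 -0.0152
0.0642 -0.0075 -0.0155
0.0546 -0.0068 -0.0149
0.0451 -0.0071 -0.0151
0.0355 -0.0074 -0.0154
0.0259 -0.0077 -0.0156
```

```bash
python3 -m pendant '[[0,0,1,0,0,0],[0,0,3,0,0,0],[0,0,5,0,0,0],[0,0,7,0,0,0],[0,0,9,0,0,0],[0,0,11,0,0,0],[0,0,12.5,0,0,0],[0,0,13.8,0,0,0],[0,0,14.6,0,0,0],[0,0,14.9,0,0,0],[0,0,14.9,0,0,0]]' -1
python3 - <<'E'
from h import *
s=sense();print(s['tool_pos'],s['ft_force'])
grab('wrist','w2.png');d=grab('scene')
cv2.imwrite('pics/s2.png',cv2.cvtColor(cv2.resize(d['image'][40:220,180:360],None,fx=3.3,fy=3.3,interpolation=cv2.INTER_CUBIC),cv2.COLOR_RGB2BGR))
E
```

```text
time: 3.0
tool_pos: [0.4732, 0.1789, 0.2559]
eef_rot: [0.514, 3.099, 0.0]
ft_force: [0.1, 0.1, 0.5]
gripper_width: -0.0002
[0.47324969 0.17887519 0.2558801 ] [0.12995729 0.0963641  0.50630609]
```

View pics/w2.png

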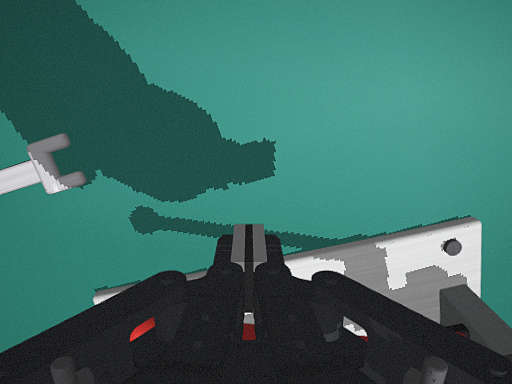

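View pics/s2.png

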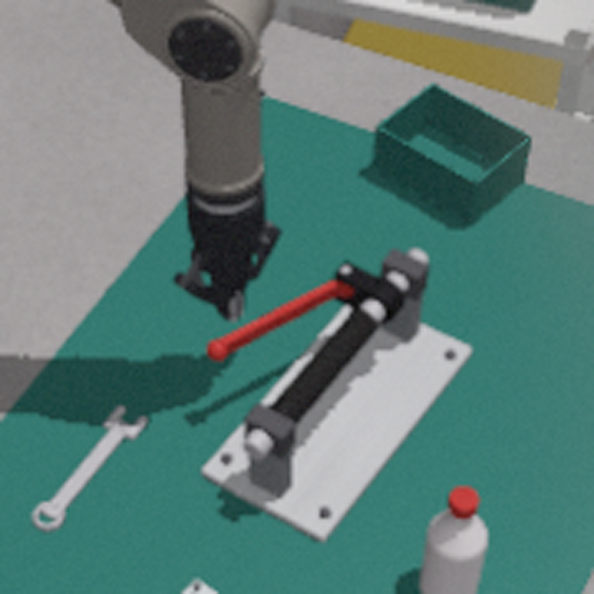

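Fingers are on the outer side, about 3 cm clear of the blade. The press direction lies almost exactly along tool -x.

```bash
python3 -m pendant '[[-0.5,0,0,0,0,0],[-1.2,0,0,0,0,0],[-1.9,0,0,0,0,0],[-2.4,0,0,0,0,0],[-2.8,0,0,0,0,0],[-3.2,0,0,0,0,0],[-3.6,0,0,0,0,0],[-4,0,0,0,0,0],[-4,0,0,0,0,0]]'
python3 -m pendant '[[-0.3,0,0,0,0,0],[-0.6,0,0,0,0,0],[-0.9,0,0,0,0,0],[-1.1,0,0,0,0,0],[-1.3,0,0,0,0,0],[-1.3,0,0,0,0,0]]'
```

```text
time: 4.22
tool_pos: [0.5101, 0.1654, 0.2552]
eef_rot: [-0.514, -3.096, 0.003]
ft_force: [-6.8, -0.4, 3.6]
gripper_width: 0.0001
time: 4.97
tool_pos: [0.5214, 0.1614, 0.255]
eef_rot: [-0.513, -3.093, 0.003]
ft_force: [-8.7, -1.9, 5.2]
gripper_width: 0.0002
```

```bash
python3 -m pendant '[[-0.2,0,0,0,0,0],[-0.4,0,0,0,0,0],[-0.4,0,0,0,0,0]]'; python3 -m pendant '[[-0.1,0,0,0,0,0],[-0.2,0,0,0,0,0],[-0.2,0,0,0,0,0]]';python3 - <<'E'
from h import *
print(sense()['ft_force'],sense()['tool_pos'])
grab('top');d=load('top');cv2.imwrite('pics/t3.png',cv2.cvtColor(cv2.resize(d['image'][150:240,150:290],None,fx=5,fy=5,interpolation=cv2.INTER_CUBIC),cv2.COLOR_RGB2BGR))
d=grab('scene');cv2.imwrite('pics/s3.png',cv2.cvtColor(cv2.resize(d['image'][90:220,220:350],None,fx=4.5,fy=4.5,interpolation=cv2.INTER_CUBIC),cv2.COLOR_RGB2BGR))
E
```

```text
time: 5.35
tool_pos: [0.525, 0.1603, 0.255]
eef_rot: [-0.512, -3.093, 0.003]
ft_force: [-8.5, -0.2, 5.4]
gripper_width: -0.0004
time: 5.72
tool_pos: [0.5267, 0.1598, 0.255]
eef_rot: [-0.512, -3.092, 0.003]
ft_force: [-8.8, -0.3, 4.7]
gripper_width: -0.0003
[-8.76256107 -0.32245118  4.67814164] [0.52672591 0.15981484 0.2549952 ]
```

View pics/s3.png

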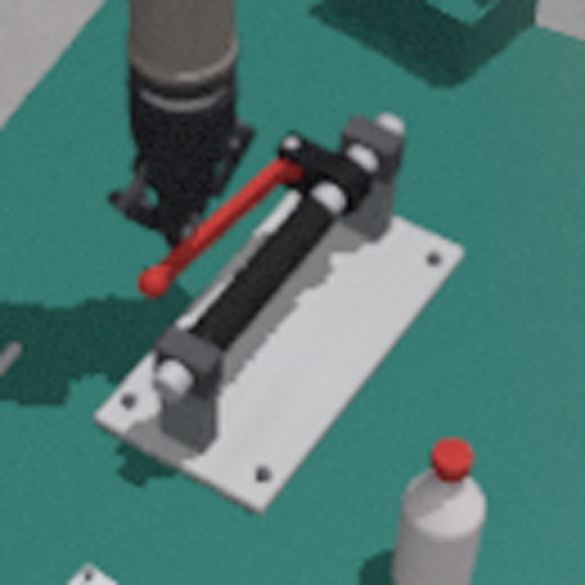

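View pics/t3.png

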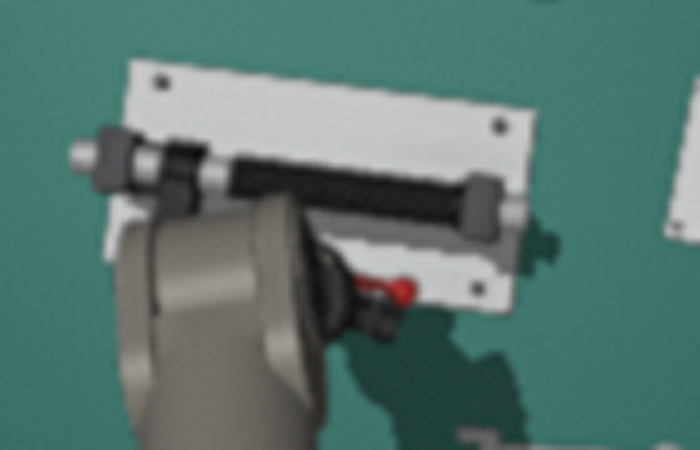

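```bash
python3 - <<'E'
from h import *
a0=np.arctan2(-.892,-.4526)
for d,p in ((load('top'),(230.4,208)),(load('scene'),(220+153/4.5,90+281/4.5))):
    b=onz(d,*p,.1)[:2]-[.567,.259];print(np.linalg.norm(b),np.arctan2(b[1],b[0])-a0)
E
python3 -m pendant '[[-0.1,0,0,0,0,0],[-0.2,0,0,0,0,0],[-0.2,0,0,0,0,0]]';python3 -m pendant '[[-0.1,0,0,0,0,0],[-0.2,0,0,0,0,0],[-0.2,0,0,0,0,0]]'
```

```text
0.16049351535106882 0.23077895695748163
0.15768572623273774 0.25088447867963404
time: 6.2
tool_pos: [0.5285, 0.1593, 0.255]
eef_rot: [-0.511, -3.092, 0.003]
ft_force: [-9.3, -0.3, 5.4]
gripper_width: 0.0001
time: 6.58
tool_pos: [0.5303, 0.1588, 0.255]
eef_rot: [-0.511, -3.092, 0.003]
ft_force: [-9.2, -0.9, 5.0]
gripper_width: -0.0003
```

Angle is about 0.24 rad plus roughly 0.03 for the last 4 mm. I'll keep inching until the force jumps.

```bash
python3 -m pendant '[[-0.1,0,0,0,0,0],[-0.2,0,0,0,0,0],[-0.2,0,0,0,0,0]]';python3 -m pendant '[[-0.1,0,0,0,0,0],[-0.1,0,0,0,0,0]]';python3 -m pendant '[[-0.1,0,0,0,0,0],[-0.1,0,0,0,0,0]]'
```

```text
time: 6.95
tool_pos: [0.5319, 0.1585, 0.255]
eef_rot: [-0.51, -3.091, 0.002]
ft_force: [-9.0, -0.9, 5.6]
gripper_width: 0.0001
time: 7.2
tool_pos: [0.5323, 0.1584, 0.2549]
eef_rot: [-0.51, -3.089, 0.002]
ft_force: [-11.2, 0.2, 7.5]
gripper_width: -0.0001
time: 7.45
tool_pos: [0.5326, 0.1583, 0.2549]
eef_rot: [-0.509, -3.087, 0.002]
ft_force: [-12.9, 0.5, 9.5]
gripper_width: 0.0001
```

The force climbs while the motion stalls, so this is the stop. I'll add 1 mm and hold.

```bash
python3 -m pendant '[[-0.1,0,0,0,0,0],[-0.1,0,0,0,0,0],[-0.1,0,0,0,0,0],[-0.1,0,0,0,0,0]]'; python3 - <<'E'
from h import *
a0=np.arctan2(-.892,-.4526)
for n in('top','scene'):
    d=grab(n);hsv=cv2.cvtColor(d['image'],cv2.COLOR_RGB2HSV).astype(int);H,S,V=hsv[...,0],hsv[...,1],hsv[...,2]
    red=((H<7)|(H>173))&(S>130)&(V>60)
    b=(slice(195,225),slice(215,245)) if n=='top' else (slice(135,170),slice(240,270))
    ys,xs=np.nonzero(red[b]);print(n,xs.min()+b[1].start,xs.max()+b[1].start,ys.min()+b[0].start,ys.max()+b[0].start)
    im=d['image'][b[0].start-35:b[0].stop+35,b[1].start-35:b[1].stop+35]
    cv2.imwrite('pics/p4_%s.png'%n,cv2.cvtColor(cv2.resize(im,None,fx=5,fy=5,interpolation=cv2.INTER_CUBIC),cv2.COLOR_RGB2BGR))
E
```

```text
time: 7.95
tool_pos: [0.533, 0.1583, 0.2549]
eef_rot: [-0.508, -3.086, 0.003]
ft_force: [-14.6, -0.1, 9.5]
gripper_width: 0.0001
top 222 232 204 208
scene 253 269 138 156
```

View pics/p4_top.png

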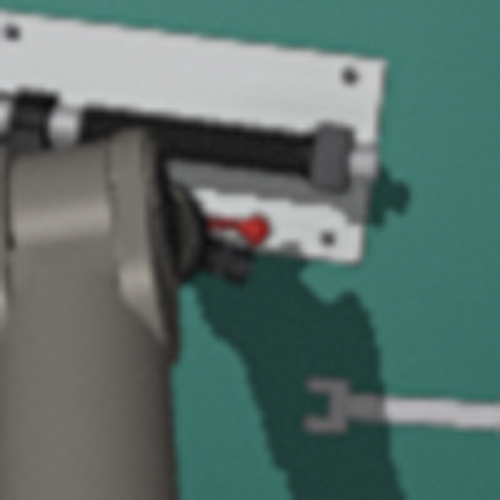

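View pics/p4_scene.png

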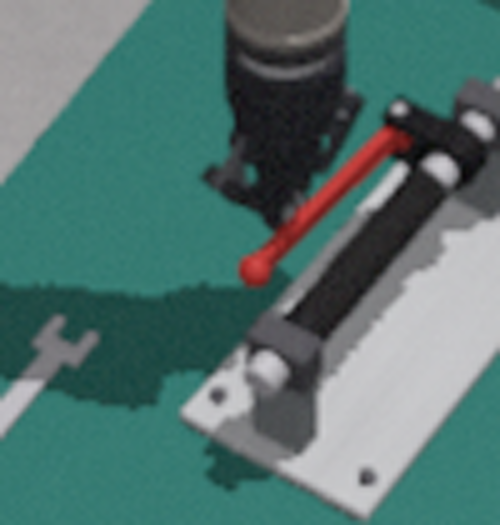

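The ball is now at top (231.4,206.0) and scene (256.2,154), with the blade nearly parallel to the bar. Holding for 2 s.

```bash
python3 - <<'E'
from h import *
a0=np.arctan2(-.892,-.4526)
for d,p in ((load('top'),(231.4,206.)),(load('scene'),(256.2,154))):
    b=onz(d,*p,.1)[:2]-[.567,.259];print(np.linalg.norm(b),np.arctan2(b[1],b[0])-a0)
E
python3 -m pendant '[[-0.1,0,0,0,0,0],[-0.1,0,0,0,0,0],[-0.1,0,0,0,0,0],[-0.1,0,0,0,0,0],[-0.1,0,0,0,0,0],[-0.1,0,0,0,0,0],[-0.1,0,0,0,0,0],[-0.1,0,0,0,0,0]]'
python3 -m pendant '[[0,0,0,0,0,0],[0,0,0,0,0,0],[0,0,0,0,0,0],[0,0,0,0,0,0],[0,0,0,0,0,0],[0,0,0,0,0,0],[0,0,0,0,0,0]]'
```

```text
0.1621923693046783 0.27638244916899546
0.15838267670739128 0.31297975032889513
time: 9.05
tool_pos: [0.5333, 0.1582, 0.2548]
eef_rot: [-0.507, -3.084, 0.003]
ft_force: [-17.6, 0.6, 11.6]
gripper_width: 0.0002
time: 9.93
tool_pos: [0.5333, 0.1582, 0.2549]
eef_rot: [-0.507, -3.084, 0.003]
ft_force: [-18.2, 0.4, 11.5]
gripper_width: -0.0001
```

Mean angle is about 0.295 rad, at the stop with 18 N, held about 2.5 s. Now I'll ease it back out.

```bash
python3 -m pendant '[[0.5,0,0,0,0,0],[1,0,0,0,0,0],[1.6,0,0,0,0,0],[2.2,0,0,0,0,0],[2.8,0,0,0,0,0],[3.4,0,0,0,0,0],[4,0,0,0,0,0],[4.8,0,0,0,0,0],[5.8,0,0,0,0,0],[6.8,0,0,0,0,0],[7.2,0,0,0,0,0],[7.2,0,0,0,0,0]]'
python3 -m pendant '[[0,0,-1,0,0,0],[0,0,-3,0,0,0],[0,0,-6,0,0,0],[0,0,-9,0,0,0],[0,0,-11,0,0,0],[0,0,-12,0,0,0],[0,0,-12,0,0,0],[0,0,-12,0,0,0]]'
python3 - <<'E'
from h import *
from scipy.spatial.transform import Rotation as Ro
s=sense();R=Ro.from_rotvec(s['eef_rot']).as_matrix();print(R.round(4),s['tool_pos'],s['ft_force'])
d=grab('wrist','w5.png');grab('scene','s5.png')
G=np.array([.5975,-.2605,.0]);
print('tool-frame shift to green xy, cm',(R.T@np.append((G-s['tool_pos'])[:2],0)*100))
E
```

```text
time: 11.42
tool_pos: [0.4701, 0.18, 0.2558]
eef_rot: [0.513, 3.099, 0.0]
ft_force: [0.1, 1.0, -0.1]
gripper_width: -0.0004
time: 12.42
tool_pos: [0.47, 0.1797, 0.3748]
eef_rot: [-0.514, -3.098, 0.002]
ft_force: [-0.5, 0.6, 0.7]
gripper_width: 0.0002
[[-9.464e-01  3.230e-01 -1.700e-03]
 [ 3.230e-01  9.464e-01 -8.000e-04]
 [ 1.300e-03 -1.300e-03 -1.000e+00]] [0.46996342 0.17969631 0.37478924] [-0.53546918  0.55943665  0.69533136]
tool-frame shift to green xy, cm [-2.62869034e+01 -3.75417387e+01  1.59716269e-02]
```

View pics/w5.png

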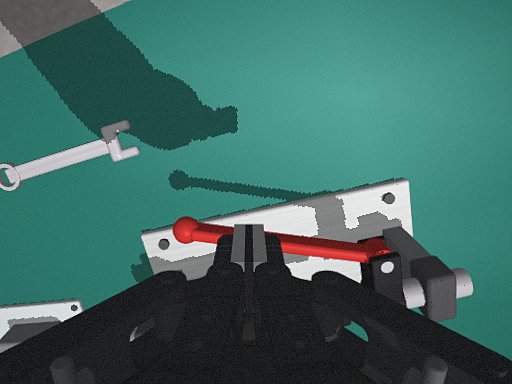

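View pics/s5.png

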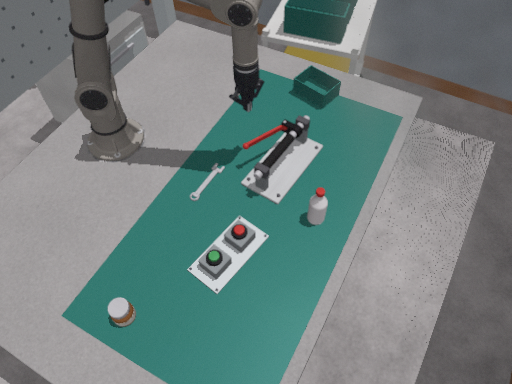

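The lever is back at its original place: the ball is at scene (246,146), as at the start. Now over to the green button.

```bash
python3 -m pendant '[[-1.2,-1.7,0,0,0,0],[-4,-5.7,0,0,0,0],[-7,-10,0,0,0,0],[-10,-14.3,0,0,0,0],[-13,-18.6,0,0,0,0],[-16,-22.9,0,0,0,0],[-19,-27.1,0,0,0,0],[-22,-31.4,0,0,0,0],[-24.5,-35,0,0,0,0],[-26,-37.1,0,0,0,0],[-26.3,-37.5,0,0,0,0],[-26.3,-37.5,0,0,0,0]]'
python3 - <<'E'
from h import *
from scipy.spatial.transform import Rotation as Ro
s=sense();R=Ro.from_rotvec(s['eef_rot']).as_matrix();print(R.round(4),s['tool_pos'],s['ft_force'],s['joints'].round(2))
d=grab('wrist','w6.png');grab('scene','s6.png')
hsv=cv2.cvtColor(d['image'],cv2.COLOR_RGB2HSV).astype(int);H,S,V=hsv[...,0],hsv[...,1],hsv[...,2]
g=(H>45)&(H<78)&(S>110)&(V>60)
k,l,st,c=cv2.connectedComponentsWithStats(g.astype(np.uint8))
for i in range(1,k):
    if st[i,4]>60: print(st[i],c[i],onz(d,*c[i],.065))
E
```

```text
time: 14.02
tool_pos: [0.5982, -0.2591, 0.375]
eef_rot: [-0.513, -3.098, -0.002]
ft_force: [0.6, -0.7, -0.7]
gripper_width: -0.0002
[[-0.9466  0.3223 -0.0011]
 [ 0.3223  0.9466  0.0016]
 [ 0.0016  0.0011 -1.    ]] [ 0.59817774 -0.2591325   0.37497569] [ 0.60465349 -0.67179922 -0.71156604] [ 0.08  0.57  0.51  1.26 -0.27  1.38  1.81]
[ 230  150   36   38 1050] [247.15619048 168.70285714] [ 0.59739315 -0.25970594  0.065     ]
```

View pics/w6.png

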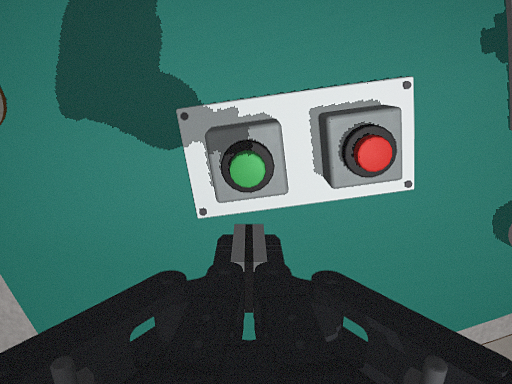

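View pics/s6.png

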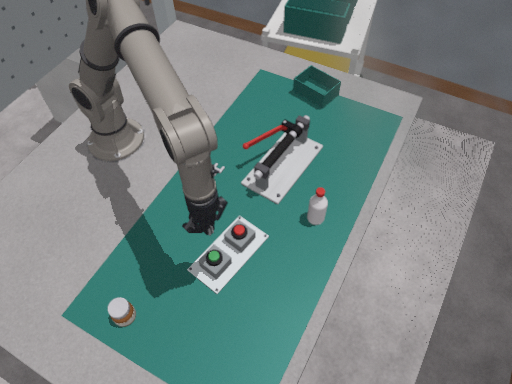

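The wrist view puts green at (247,169), which is (0.597,-0.260), within 1 mm of the tool axis. Descending.

```bash
python3 -m pendant '[[0,0,1,0,0,0],[0,0,3,0,0,0],[0,0,5,0,0,0],[0,0,7,0,0,0],[0,0,9,0,0,0],[0,0,10.5,0,0,0],[0,0,11.6,0,0,0],[0,0,12.3,0,0,0],[0,0,12.5,0,0,0],[0,0,12.5,0,0,0]]'
python3 -m pendant '[[0,0,0.3,0,0,0],[0,0,0.6,0,0,0],[0,0,0.9,0,0,0],[0,0,0.9,0,0,0]]'
python3 -m pendant '[[0,0,0.2,0,0,0],[0,0,0.4,0,0,0],[0,0,0.4,0,0,0]]'
```

```text
time: 15.38
tool_pos: [0.5983, -0.2601, 0.2511]
eef_rot: [0.514, 3.098, -0.0]
ft_force: [-0.1, -0.0, -0.3]
gripper_width: -0.0002
time: 15.88
tool_pos: [0.5982, -0.26, 0.2419]
eef_rot: [0.514, 3.099, 0.0]
ft_force: [-0.6, 0.9, 2.0]
gripper_width: 0.0
time: 16.25
tool_pos: [0.5982, -0.26, 0.238]
eef_rot: [0.514, 3.099, -0.0]
ft_force: [-0.1, 1.9, 3.6]
gripper_width: 0.0
```

Contact is made. Continuing 2 mm at a time until the force jumps.

```bash
python3 -m pendant '[[0,0,0.1,0,0,0],[0,0,0.2,0,0,0],[0,0,0.2,0,0,0]]'
python3 -m pendant '[[0,0,0.1,0,0,0],[0,0,0.2,0,0,0],[0,0,0.2,0,0,0]]'
```

```text
time: 16.62
tool_pos: [0.5981, -0.2601, 0.2375]
eef_rot: [0.514, 3.098, 0.001]
ft_force: [-4.2, 2.7, 11.2]
gripper_width: 0.0002
time: 17.0
tool_pos: [0.5981, -0.2602, 0.2374]
eef_rot: [0.514, 3.098, 0.001]
ft_force: [-5.0, 4.6, 17.9]
gripper_width: -0.0
```

The button bottomed out: 18 N with no further travel. Withdrawing straight up.

```bash
python3 -m pendant '[[0,0,0,0,0,0],[0,0,-0.5,0,0,0],[0,0,-1.5,0,0,0],[0,0,-3,0,0,0],[0,0,-6,0,0,0],[0,0,-9,0,0,0],[0,0,-12,0,0,0],[0,0,-14,0,0,0],[0,0,-15,0,0,0],[0,0,-15,0,0,0],[0,0,-15,0,0,0]]'
python3 - <<'E'
from h import *
s=sense();print(s['tool_pos'],s['ft_force'])
grab('wrist','w7.png');o=load('scene');d=grab('scene','s7.png')
for n,b in (('ball',(135,160,235,262)),):
  for q in (d,o):
    hsv=cv2.cvtColor(q['image'],cv2.COLOR_RGB2HSV).astype(int);H,S,V=hsv[...,0],hsv[...,1],hsv[...,2]
    ys,xs=np.nonzero((((H<7)|(H>173))&(S>130)&(V>60))[b[0]-20:b[1],b[2]:300]);print(len(xs),xs.mean(),ys.mean(),xs.min())
E
```

```text
time: 18.38
tool_pos: [0.5979, -0.2598, 0.3824]
eef_rot: [-0.514, -3.097, -0.001]
ft_force: [-0.5, 0.3, 0.1]
gripper_width: 0.0003
[ 0.59789753 -0.25976144  0.3823977 ] [-0.48871602  0.30299184  0.11888713]
224 28.620535714285715 21.125 8
225 28.77777777777778 21.031111111111112 8
```

View pics/s7.png

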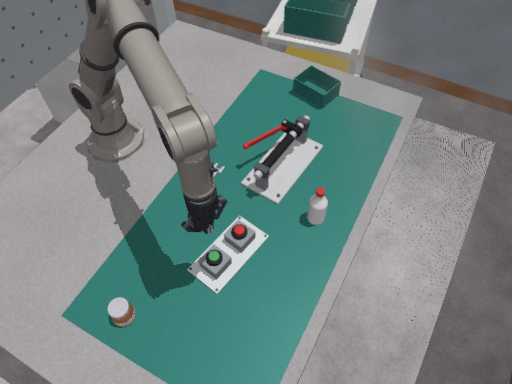

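View pics/w7.png

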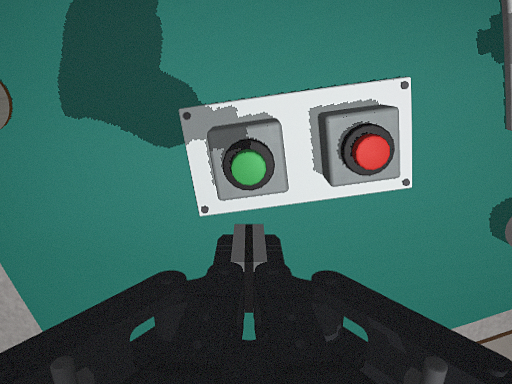

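Both buttons look up, the lever is out at scene (246,146), the bystanders haven't moved, and the arm is clear. Handing in.

```bash
python3 -c "
from station import arm
print(arm.job_done())"
```

```text
the job is handed in; nothing more can be done
None
```

The lever check and the green-button press are done, and the job was handed in at about 18.5 s. It reports no verdict.

- **Lever:** I pressed it from its outer side with the sides of the shut fingers until it met its stop. The motion stalled there and the force rose to about 18 N along the press (22 N in all). I held it there for about 2.5 s, then let it spring back.
- **Green button:** I pressed it until it bottomed out, at about 18 N with no further travel, then raised the arm clear.
- **Last checks:** The lever is in the same place in the scene view as before the button press, where it had already matched the starting view by eye. Both buttons look up. The bottle, crate and jar have not visibly moved; the arm partly hides the wrench in the last view, but it was unmoved after the lever press and the tool stayed well above it. The wrist force is near zero.
- **Disagreements:** At the stop, the top view gave a lever angle of 0.276 rad and the scene view 0.313. The mean, about 0.295, fits the force jump at the 0.30 stop. The lever also measured about 2 mm further out than the rig plate predicted.

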